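Open the collet bay of a spring-lid box

TASK

The next job on the grinder needs the spring collet, which is kept clear of grit in one of the three bays of the blue spring-lid box; the clear lids show which. Press down the orange release tab of the bay where the collet lies so that its lid springs up, then push that lid on over until it lies back fully open against its stop and stays there by itself. Keep the other two lids shut, and leave the collet and everything else in the box and on the bench where it lies.

Things in the scene. Friction and masses are not known exactly. Their poses are not given: they have to be found in the camera images.
- lid_box: Blue steel box of three bays in a row, fixed, 112 (x) x 190 mm (y). Origin: centre of its underside, on the bench; x runs from the front (orange tabs) to the rear (hinges), y to the left bay, z up. Bay centres at y = +62 mm (left), 0, -62 mm (right); bays 58 x 100 mm, floor 12 mm up. Walls 54 mm, shut lids 61 mm high. Hinge pin along y, 60 mm behind and 60 mm above the origin.
- collet_center (a point): Centre of the spring collet, a fat light-grey steel sleeve 36 mm thick and 84 mm long, which lies lengthwise (along the box's x) in one of the three bays under its closed clear lid. The other two bays hold a 16 mm end mill and a 10 mm rod with a band of tape.
- tab_left_paddle (a point): Press point of the left bay's orange release tab: top face of its paddle, 24 mm in front of its pivot. It lies 90 mm in front of the box's origin and 42 mm above the bench; the paddle is 26 mm wide and 4 mm thick, and ends 11 mm in front of this point. Nothing is under it.
- tab_middle_paddle (a point): Press point of the middle bay's orange release tab: top face of its paddle, 24 mm in front of its pivot. It lies 90 mm in front of the box's origin and 42 mm above the bench; the paddle is 26 mm wide and 4 mm thick, and ends 11 mm in front of this point. Nothing is under it.
- tab_right_paddle (a point): Press point of the right bay's orange release tab: top face of its paddle, 24 mm in front of its pivot. It lies 90 mm in front of the box's origin and 42 mm above the bench; the paddle is 26 mm wide and 4 mm thick, and ends 11 mm in front of this point. Nothing is under it.
- tab_left (a joint): Turn of the left tab (rad): 0 at rest, grows as its paddle is pressed down, stop at 0.32 (paddle about 8 mm down). A spring returns it: about 2 N at the press point to start, 5 N at the stop. From about 0.2 on its hook lets the lid go.
- tab_middle (a joint): Turn of the middle tab (rad): 0 at rest, grows as its paddle is pressed down, stop at 0.32 (paddle about 8 mm down). A spring returns it: about 2 N at the press point to start, 5 N at the stop. From about 0.2 on its hook lets the lid go.
- tab_right (a joint): Turn of the right tab (rad): 0 at rest, grows as its paddle is pressed down, stop at 0.32 (paddle about 8 mm down). A spring returns it: about 2 N at the press point to start, 5 N at the stop. From about 0.2 on its hook lets the lid go.
- lid_left_edge (a point): Middle of the front edge of the left lid (level with the hinge axis, near the lid's top face), 120 mm from the hinge axis. The lid is 58 mm wide, 6 mm thick, dark frame, clear pane; a 14 mm wide steel strike stands 6 mm beyond this edge. Shut, it lies 60 mm in front of the box's origin and 60 mm up; it moves on an arc about the hinge (164 mm up when sprung, 180 mm at upright).
- lid_middle_edge (a point): Middle of the front edge of the middle lid (level with the hinge axis, near the lid's top face), 120 mm from the hinge axis. The lid is 58 mm wide, 6 mm thick, dark frame, clear pane; a 14 mm wide steel strike stands 6 mm beyond this edge. Shut, it lies 60 mm in front of the box's origin and 60 mm up; it moves on an arc about the hinge (164 mm up when sprung, 180 mm at upright).
- lid_right_edge (a point): Middle of the front edge of the right lid (level with the hinge axis, near the lid's top face), 120 mm from the hinge axis. The lid is 58 mm wide, 6 mm thick, dark frame, clear pane; a 14 mm wide steel strike stands 6 mm beyond this edge. Shut, it lies 60 mm in front of the box's origin and 60 mm up; it moves on an arc about the hinge (164 mm up when sprung, 180 mm at upright).
- lid_left (a joint): Opening angle of the left lid (rad): 0 shut and latched, 1.57 upright, 1.9 lying back on the stop rod. Once unlatched, a spring lifts it slowly (damped, about half a second) to 1.05 and carries it no farther; let go before upright, it sinks back to 1.05; past upright it falls gently back to 1.9 and stays. Pushing it takes under 2 N at the front edge.
- lid_middle (a joint): Opening angle of the middle lid (rad): 0 shut and latched, 1.57 upright, 1.9 lying back on the stop rod. Once unlatched, a spring lifts it slowly (damped, about half a second) to 1.05 and carries it no farther; let go before upright, it sinks back to 1.05; past upright it falls gently back to 1.9 and stays. Pushing it takes under 2 N at the front edge.
- lid_right (a joint): Opening angle of the right lid (rad): 0 shut and latched, 1.57 upright, 1.9 lying back on the stop rod. Once unlatched, a spring lifts it slowly (damped, about half a second) to 1.05 and carries it no farther; let go before upright, it sinks back to 1.05; past upright it falls gently back to 1.9 and stays. Pushing it takes under 2 N at the front edge.
- end_mill: End mill, 16 mm thick, 92 mm long, lying in another bay; origin at the middle of its underside. Leave it.
- stop_rod: White rod with a brown tape band, 10 mm thick, 75 mm long, lying in another bay; origin at the middle of its underside. Leave it.
- collet_2: Bystander: standing collet, 36 mm thick, 84 mm tall, on the bench; origin at the middle of its underside. Leave it.
- micrometer: Bystander: micrometer, 44 x 124 x 16 mm, lying along y, on the bench; origin at the middle of its underside. Leave it.
- masking_tape: Bystander: tape roll, 86 mm across, 24 mm high, on the bench; origin at the middle of its underside. Leave it.
- dial_indicator: Bystander: dial indicator, 102 x 57 x 21 mm, on the bench; origin at the middle of its underside. Leave it.
- bench_brush: Bystander: bench brush, 40 x 184 x 12 mm, lying along y, on the bench; origin at the middle of its underside. Leave it.
- marker_pen: Bystander: marker pen, 15 x 134 x 15 mm, on the bench; origin at the middle of its underside. Leave it.

How it is judged:
On the way, in this order (a step that is already met when the one before it is completed fails the run):
1. the fingers press the release tab of the bay that holds the collet, with every lid still shut or that lid only just rising (((y of collet_center in the frame of lid_box between 0.037 and 0.087 m and value of joint tab_left above 0.15 rad and contact force between the fingers and tab_left above 0.5 N and value of joint lid_left below 0.5 rad and value of joint each of lid_middle, lid_right below 0.1 rad) or (y of collet_center in the frame of lid_box between -0.025 and 0.025 m and value of joint tab_middle above 0.15 rad and contact force between the fingers and tab_middle above 0.5 N and value of joint lid_middle below 0.5 rad and value of joint each of lid_left, lid_right below 0.1 rad) or (y of collet_center in the frame of lid_box between -0.087 and -0.037 m and value of joint tab_right above 0.15 rad and contact force between the fingers and tab_right above 0.5 N and value of joint lid_right below 0.5 rad and value of joint each of lid_left, lid_middle below 0.1 rad))).
2. the tab is let go and the lid of the collet's bay lies back past upright (((y of collet_center in the frame of lid_box between 0.037 and 0.087 m and value of joint lid_left above 1.7 rad and value of joint tab_left below 0.06 rad) or (y of collet_center in the frame of lid_box between -0.025 and 0.025 m and value of joint lid_middle above 1.7 rad and value of joint tab_middle below 0.06 rad) or (y of collet_center in the frame of lid_box between -0.087 and -0.037 m and value of joint lid_right above 1.7 rad and value of joint tab_right below 0.06 rad))), for 0.2 s.
At the end, for the whole second after the job is handed in: The lid of the collet's bay is open beyond 1.70 rad (97 degrees) and at rest, its tab back up (under 0.06 rad), the other two lids shut (under 0.10 rad), the collet still in its bay (within 25 mm of the bay's centre line) (((y of collet_center in the frame of lid_box between 0.037 and 0.087 m and value of joint lid_left above 1.7 rad and velocity of joint lid_left between -0.05 and 0.05 rad/s and value of joint tab_left below 0.06 rad and value of joint each of lid_middle, lid_right below 0.1 rad) or (y of collet_center in the frame of lid_box between -0.025 and 0.025 m and value of joint lid_middle above 1.7 rad and velocity of joint lid_middle between -0.05 and 0.05 rad/s and value of joint tab_middle below 0.06 rad and value of joint each of lid_left, lid_right below 0.1 rad) or (y of collet_center in the frame of lid_box between -0.087 and -0.037 m and value of joint lid_right above 1.7 rad and velocity of joint lid_right between -0.05 and 0.05 rad/s and value of joint tab_right below 0.06 rad and value of joint each of lid_left, lid_middle below 0.1 rad))); the robot touches nothing.
It fails at once if a lid of a bay that does not hold the collet opens (over 0.10 rad) ((not (y of collet_center in the frame of lid_box between 0.037 and 0.087 m) and value of joint lid_left above 0.1 rad) or (not (y of collet_center in the frame of lid_box between -0.025 and 0.025 m) and value of joint lid_middle above 0.1 rad) or (not (y of collet_center in the frame of lid_box between -0.087 and -0.037 m) and value of joint lid_right above 0.1 rad)).
It fails at once if the collet is lifted or shifted by more than 15 mm (distance of collet_center from where it was at the start of the episode above 0.015 m).
It fails at once if the end mill or the rod in the other bays is lifted or shifted by more than 15 mm (distance of any of end_mill, stop_rod from where it was at the start of the episode above 0.015 m).
It fails at once if something lying about on the bench is lifted or shifted by more than 20 mm (distance of any of collet_2, micrometer, masking_tape, dial_indicator, bench_brush, marker_pen from where it was at the start of the episode above 0.02 m).
It also fails if it takes over 42 s, if anything falls off the work surface, if the arm or the gripper's body presses on something with over 40 N, if the wrist force passes 120 N, or if a joint passes its speed limit or range.

ROBOT

A 6-joint arm with a two-finger parallel gripper is mounted at the origin on a cart in front of the work surface, level with it; the furniture and walls round the work are solid. World frame = base frame: x ahead of the robot, y to its left, z up, the work surface at z = 0. Lengths are in m, angles in rad, forces in N, time in s.
With the tool pointing down it reaches from about 0.425 to 0.925 m from the base axis. Payload 12.5 kg.
Tool frame: the origin (TCP) lies midway between the tips of the shut fingers; the grasp point (between the pads) lies 19 mm behind it (arm.tcp_to_grasp is the distance from the TCP to the grasp point, in m); z points along the fingers, y is the line along which they close (so a half turn about z gives the same grasp; the last joint's range is limited). The gripper opens to 85 mm and grips with 20 to 120 N. Pads are 22 mm wide; open, the fingers measure 114 mm over their backs; the gripper's body (76 mm by 85 mm) begins 54 mm behind the grasp point. The pads swing forward as they close: fully open they stand 13 mm farther back than shut.
Start: joints at [-0.106, 0.491, 1.559, -0, 1.092, -0.106], TCP at [0.625, 0, 0.231] pointing down, gripper open.
Joint ranges: [-3.1, 3.1], [-0.84, 2.19], [0.05, 2.79], [-1.13, 4.28], [0.06, 2.93], [-2.69, 2.69]. Speed limits (rad/s): [2.22, 2.22, 2.79, 3.14, 3.14, 3.14].

INTERFACE

Orientations are given as a unit quaternion [x, y, z, w].
In Python, from rig import arm gives the robot as it stands. The module is installed in compiled form; this text tells all that it offers.
- The arm moves only by the shell command python3 -m jog 'ROWS' [FORCE]. ROWS is JSON, a list of rows, each a list of 7 numbers: the turn, a rotation vector about the tool's x, y, z in rad, then the shift along the tool's x, y, z in mm, then the finger opening in mm, from 0 to 85.4. A call has 1 to 5 rows; each row is the pose to reach, as a shift and turn from the pose commanded when the call began, along the tool's axes at that moment; what a row does not reach only later rows make up. A row lasts 1/12 s, in which the tool goes at most 41.7 mm and 7.16 degrees, less where a joint would pass 70% of its speed; a pose out of reach is approached as far as the arm can. A call with a gripper value outside its range is refused whole. The fingers move at their own pace and stop on an object; FORCE is the grip in N (left out, the last holds). Time passes only in rows, so rows that repeat a pose let the fingers close. It gives the time, the measured TCP pose, the force, the opening and the grip force at its end, in the units of the state.
- arm.get_state(): the state, without advancing time (a new reading comes with each control period).
- arm.snapshot(name): name is "scene" or "side" or "wrist"; returns a dict with "pixels" (384x512x3 uint8, red, green, blue), "z_map" (384x512 float32, m along the optical axis (not along the pixel's ray), 0 where there is no reading), "vfov" (degrees; the focal length in pixels is half the picture's height over the tangent of half this angle, whatever the lens; pixels are square), "cx", "cy" (the principal point, pixels), "dist" ([k1, k2, p1, p2, k3] as OpenCV has them; the pictures are not rectified), "R" (3x3) and "t" (3): a world point X has camera coordinates R X + t; the wrist camera has in their place "mount" (4x4, takes a point from camera to tool coordinates, whose origin is the TCP and whose axes are the flange's). Camera axes: x right, y down, z forward; pixel columns grow to the right and rows downward; lengths in m; the calibration is good to about 2 mm. A picture is of the moment at which its call begins: read the wrist's pose just before it.
- arm.finish_job(): hands the job in; it is judged then, once.
The state is a dict: "t": time; "joint_positions": joint angles; "dq": joint speeds; "joint_torque": joint torques, N m; "tcp_pos": TCP position; "tool_rot": TCP orientation; "ft_force": force on the tool from outside, world axes, zero at the start; "torque": the same for the moment, N m; "grip_width": finger opening in m; "finger_force": force on a finger pad.
Only numpy, scipy, OpenCV 4.12 (cv2) and the standard library are available. Lean on these libraries where they do the work, as an engineer would, in place of code of your own. Each camera call takes 0.05 s, during which the arm holds its last target. There are 200 camera calls.

## Working session

There is one attempt and no reset: what is moved stays moved. The work goes in short steps, Python scripts to look and compute and a shell command to move; the robot and the scene stay as the last step left them, time stands still between calls to the robot, and variables do not carry over. Pictures are saved under pics/ and viewed, at most 10 in all, crops included, and the job is handed in when it is done.

```bash
mkdir -p pics
cat > h.py <<'E'
import numpy as np,cv2
from rig import arm
from scipy.spatial.transform import Rotation as Ro
def K(s):
    f=s["pixels"].shape[0]/2/np.tan(np.radians(s["vfov"])/2)
    return np.array([[f,0,s["cx"]],[0,f,s["cy"]],[0,0,1]])
def cloud(s):
    k=K(s);h,w=s["z_map"].shape
    uv=np.stack(np.meshgrid(np.arange(w),np.arange(h)),-1).reshape(-1,1,2).astype(np.float32)
    n=cv2.undistortPoints(uv,k,np.array(s["dist"])).reshape(h,w,2)
    z=s["z_map"][...,None]
    P=np.concatenate([n*z,z],-1)
    P[s["z_map"]==0]=np.nan
    return (P-np.array(s["t"]))@np.array(s["R"])
E
python3 - <<'E'
from h import *
print(arm.get_state())
for n in("scene","side"):
    s=arm.snapshot(n); np.save(f"{n}.npy",s,allow_pickle=True)
    cv2.imwrite(f"pics/{n}.png",cv2.cvtColor(s["pixels"],cv2.COLOR_RGB2BGR))
    P=cloud(s); hsv=cv2.cvtColor(s["pixels"],cv2.COLOR_RGB2HSV)
    m=((hsv[...,0]>5)&(hsv[...,0]<20)&(hsv[...,1]>170)&(hsv[...,2]>120)).astype(np.uint8)
    c,l,st,ce=cv2.connectedComponentsWithStats(m)
    for i in range(1,c):
        if st[i,4]>25:
            q=P[l==i]; q=q[~np.isnan(q[:,0])]
            print(n,st[i],ce[i].round(),np.median(q,0).round(3),np.percentile(q,[5,95],axis=0).round(3).tolist())
E
```

```text
{'t': 0.0, 'joint_positions': array([-1.05561471e-01,  4.91559551e-01,  1.55943777e+00, -2.54700575e-05,
        1.09171908e+00, -1.05596831e-01]), 'dq': array([ 0.00025645, -0.00058419,  0.00061953,  0.00198752, -0.00094899,
       -0.00051995]), 'joint_torque': array([-2.53899279e-04, -6.18447447e+01, -2.61596632e+01, -1.41405640e-04,
        4.01603000e-03, -9.44706159e-06]), 'tcp_pos': array([6.24774615e-01, 6.48839365e-05, 2.30731770e-01]), 'tool_rot': array([ 7.07090012e-01,  7.07123326e-01, -3.62010253e-04, -4.29859988e-04]), 'ft_force': array([ 0.45357102, -0.49622003,  0.05263244]), 'torque': array([-0.01062779,  0.02707238,  0.0253472 ]), 'finger_force': 0.0, 'grip_width': 0.0855955210157719}
scene [224 206  15  15 109] [232. 214.] [ 0.462 -0.213  0.043] [[0.441, -0.224, 0.04], [0.48, -0.2, 0.064]]
scene [237 216  17  16 125] [246. 225.] [ 0.462 -0.274  0.043] [[0.44, -0.285, 0.039], [0.475, -0.261, 0.063]]
scene [253 228  16  16 128] [262. 237.] [ 0.458 -0.335  0.043] [[0.437, -0.347, 0.039], [0.476, -0.315, 0.064]]
scene [368 341  43  38 507] [390. 361.] [ 0.412 -0.758  0.019] [[0.406, -0.795, 0.011], [0.421, -0.709, 0.024]]
```

View pics/scene.png

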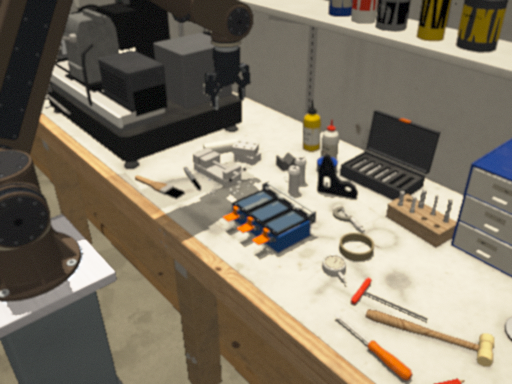

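View pics/side.png

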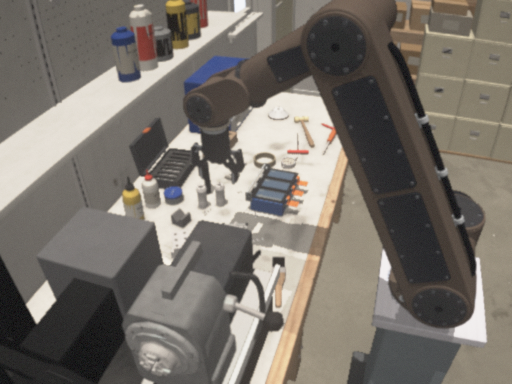

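The scene view shows the blue box at about (270,215) with orange tabs at (232,214), (246,225) and (262,237). The tabs measure z≈0.043 and sit 61 mm apart, which matches the task text. The side view confirms it, but the contents aren't readable, so I'm moving the wrist camera over the box.

```bash
python3 -m jog '[[0,0,0,-40,-15,0,0],[0,0,0,-80,-30,-10,0],[0,0,0,-120,-45,-20,0],[0,0,0,-155,-60,-30,0],[0,0,0,-190,-75,-40,0]]'; python3 -m jog '[[0,0,0,-30,-15,-10,0],[0,0,0,-60,-30,-20,0],[0,0,0,-84,-45,-30,0],[0,0,0,-84,-50,-30,0],[0,0,0,-84,-50,-30,0]]'
python3 - <<'E'
from h import *
st=arm.get_state(); s=arm.snapshot("wrist"); M=np.array(s["mount"]); print(st["tcp_pos"],M.round(3).tolist())
R=Ro.from_quat(st["tool_rot"]).as_matrix(); T=np.eye(4);T[:3,:3]=R;T[:3,3]=st["tcp_pos"]; W=np.linalg.inv(T@M); s["R"]=W[:3,:3]; s["t"]=W[:3,3]
np.save("wrist.npy",s,allow_pickle=True)
cv2.imwrite("pics/w1.png",cv2.cvtColor(s["pixels"],cv2.COLOR_RGB2BGR))
P=cloud(s); hsv=cv2.cvtColor(s["pixels"],cv2.COLOR_RGB2HSV)
m=((hsv[...,0]>5)&(hsv[...,0]<20)&(hsv[...,1]>170)&(hsv[...,2]>120)).astype(np.uint8)
c,l,q,ce=cv2.connectedComponentsWithStats(m)
for i in range(1,c):
    if q[i,4]>80:
        p=P[l==i]; p=p[~np.isnan(p[:,0])]; pad=p[(p[:,2]<.05)]
        print(q[i],ce[i].round(),pad.mean(0).round(4) if len(pad) else 0,np.percentile(pad,[1,99],axis=0).round(4).tolist())
E
```

```text
t: 0.52
tcp_pos: [0.5492, -0.1907, 0.2712]
tool_rot: [0.707, 0.707, -0.0, -0.0]
ft_force: [0.5, -0.7, -0.6]
grip_width: 0.0255
finger_force: 0.0
t: 0.93
tcp_pos: [0.4992, -0.2742, 0.3012]
tool_rot: [0.708, 0.706, 0.0, 0.0]
ft_force: [0.2, 0.1, 0.4]
grip_width: 0.0
finger_force: 0.0
[ 0.49922588 -0.27417804  0.30124216] [[0.001, -0.953, -0.304, 0.078], [1.0, 0.001, 0.0, 0.0], [0.0, -0.304, 0.953, -0.143], [0.0, 0.0, 0.0, 1.0]]
[204  88  33  25 738] [220. 100.] [ 0.4596 -0.2106  0.0422] [[0.4434, -0.2232, 0.04], [0.4799, -0.1987, 0.0444]]
[205 143  31  23 625] [220. 153.] [ 0.4575 -0.2714  0.0423] [[0.442, -0.2851, 0.0401], [0.478, -0.2598, 0.045]]
[205 192  30  22 523] [219. 202.] [ 0.455  -0.3327  0.0422] [[0.4399, -0.3455, 0.0404], [0.4751, -0.3218, 0.0444]]
```

View pics/w1.png

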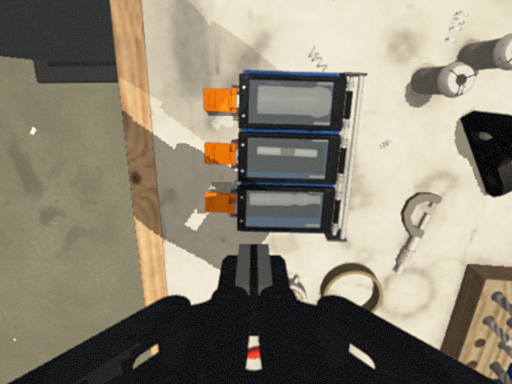

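The box is in view, with tabs at (220,100), (220,153) and (219,202). The middle bay at (290,153) holds a thin rod with tape. The left bay at (292,100) looks filled by something fat. I'll enlarge it to check against the right bay.

Run:
```python
from h import *
s=np.load("wrist.npy",allow_pickle=True).item()
c=cv2.cvtColor(s["pixels"],cv2.COLOR_RGB2BGR)[65:245,195:375]
cv2.imwrite("pics/c.png",cv2.resize(cv2.convertScaleAbs(c,alpha=1.3),None,fx=3.3,fy=3.3,interpolation=cv2.INTER_CUBIC))
```

```text
(no output)
```

View pics/c.png

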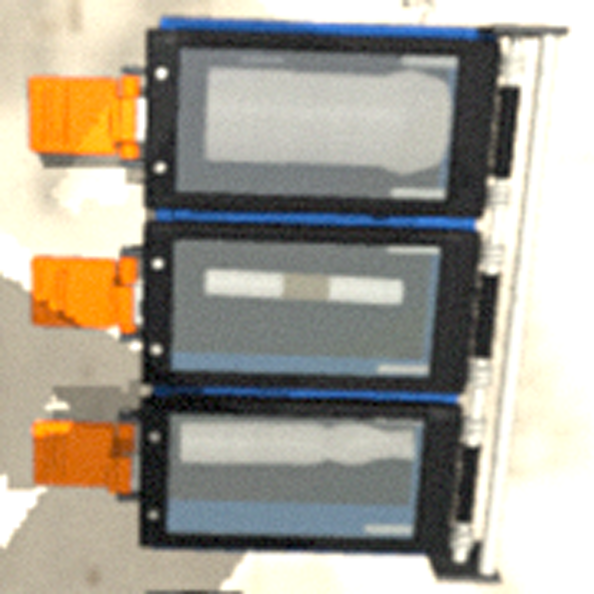

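The fat sleeve is in the left (top) bay at crop (325,120). The rod is in the middle, and the end mill is on the right. Next I'll press the left tab at about (0.451, -0.212).

```bash
python3 -m jog '[[0,0,0,20,-16,30,0],[0,0,0,40,-32,60,0],[0,0,0,62,-48,90,0],[0,0,0,62,-48,130,0],[0,0,0,62,-48,170,0]]'; python3 -m jog '[[0,0,0,0,0,30,0],[0,0,0,0,0,50,0],[0,0,0,0,0,55,0],[0,0,0,0,0,55,0]]'
```

```text
t: 1.4
tcp_pos: [0.4523, -0.2089, 0.1302]
tool_rot: [0.706, 0.708, 0.0, 0.001]
ft_force: [1.1, -1.4, -0.8]
grip_width: 0.0004
finger_force: 0.0
t: 1.73
tcp_pos: [0.4522, -0.21, 0.0748]
tool_rot: [0.707, 0.708, -0.0, -0.002]
ft_force: [-0.5, -0.8, -0.3]
grip_width: 0.0007
finger_force: 0.0
```

```bash
python3 -m jog '[[0,0,0,-2,-1,15,0],[0,0,0,-2,-1,30,0],[0,0,0,-2,-1,35,0],[0,0,0,-2,-1,38,0],[0,0,0,-2,-1,40,0]]'; python3 -m jog '[[0,0,0,0,0,1,0],[0,0,0,0,0,1,0]]'
python3 - <<'E'
from h import *
s=arm.snapshot("side");P=cloud(s)
cv2.imwrite("pics/s2.png",cv2.resize(cv2.cvtColor(s["pixels"],cv2.COLOR_RGB2BGR)[130:250,180:340],None,fx=4,fy=4))
E
```

```text
t: 2.15
tcp_pos: [0.4519, -0.2131, 0.037]
tool_rot: [0.707, 0.707, 0.0, 0.001]
ft_force: [0.3, 2.1, 5.8]
grip_width: -0.0001
finger_force: 2.7
t: 2.32
tcp_pos: [0.4519, -0.2131, 0.0364]
tool_rot: [0.707, 0.707, 0.0, 0.001]
ft_force: [-0.4, 3.0, 7.7]
grip_width: 0.0
finger_force: 4.1
```

View pics/s2.png

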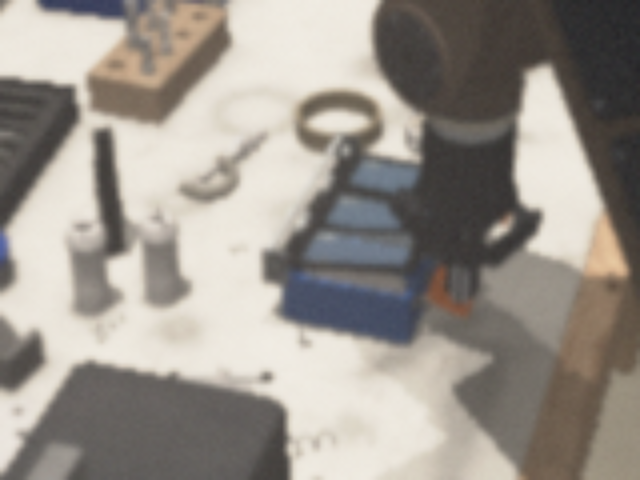

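The side crop shows the finger on the left tab at (450,290), with the lid at (350,255) still low. The paddle is only about 6 mm down, so I'll press a little farther.

```bash
python3 -m jog '[[0,0,0,0,0,2,0],[0,0,0,0,0,3,0],[0,0,0,0,0,3,0],[0,0,0,0,0,3,0],[0,0,0,0,0,3,0]]';  python3 - <<'E'
from h import *
s=arm.snapshot("side");P=cloud(s)
cv2.imwrite("pics/s3.png",cv2.resize(cv2.cvtColor(s["pixels"],cv2.COLOR_RGB2BGR)[130:250,180:340],None,fx=4,fy=4))
E
```

```text
t: 2.78
tcp_pos: [0.4516, -0.2133, 0.0349]
tool_rot: [0.707, 0.707, 0.0, 0.001]
ft_force: [-8.5, 3.4, 29.4]
grip_width: -0.0002
finger_force: 17.0
```

View pics/s3.png

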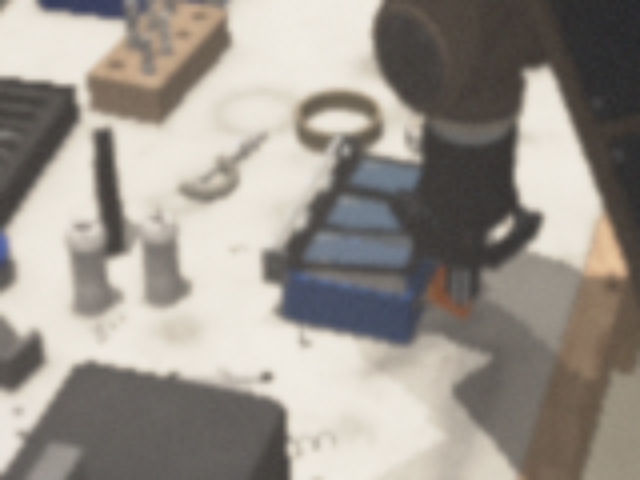

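The tab is at its stop. The left lid at (350,255) shows a gap below its frame, so it seems unlatched but held by the gripper's knuckle at (420,240). Backing up and away should let it rise.

```bash
python3 -m jog '[[0,0,0,0,-2,-2,0],[0,0,0,0,-8,-6,0],[0,0,0,0,-20,-12,0],[0,0,0,0,-35,-25,0],[0,0,0,0,-45,-40,0]]'; python3 -m jog '[[0,0,0,0,-5,-30,0],[0,0,0,0,-5,-60,0],[0,0,0,0,-5,-64,0],[0,0,0,0,-5,-64,0],[0,0,0,0,-5,-64,0]]'
python3 - <<'E'
from h import *
s=arm.snapshot("side")
cv2.imwrite("pics/s4.png",cv2.resize(cv2.cvtColor(s["pixels"],cv2.COLOR_RGB2BGR)[130:250,180:340],None,fx=4,fy=4))
E
```

```text
t: 3.25
tcp_pos: [0.4043, -0.2126, 0.0725]
tool_rot: [0.707, 0.707, -0.0, -0.001]
ft_force: [0.1, -0.2, 1.2]
grip_width: -0.0001
finger_force: 0.0
t: 3.67
tcp_pos: [0.4008, -0.2131, 0.1362]
tool_rot: [0.707, 0.707, 0.0, 0.0]
ft_force: [-0.2, -0.1, 0.7]
grip_width: 0.0001
finger_force: 0.0
```

View pics/s4.png

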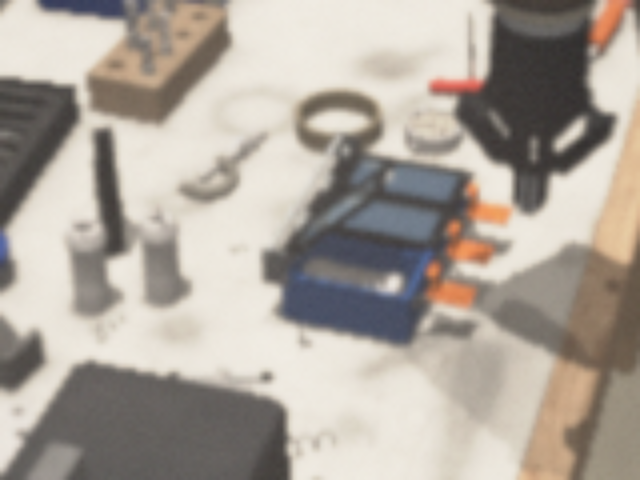

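The left lid has sprung open at (335,215), the collet is exposed at (355,275), and the tabs are free. Now I'll push the lid back at z≈0.15.

```bash
python3 -m jog '[[0,0,0,0,15,-14,0],[0,0,0,-1,40,-14,0],[0,0,0,-2,65,-14,0],[0,0,0,-3,90,-14,0],[0,0,0,-3,110,-14,0]]'; python3 -m jog '[[0,0,0,0,12,0,0],[0,0,0,-1,24,0,0],[0,0,0,-1,36,0,0],[0,0,0,-2,48,0,0],[0,0,0,-2,60,0,0]]';  python3 -m jog '[[0,0,0,0,8,0,0],[0,0,0,0,16,0,0],[0,0,0,0,24,0,0],[0,0,0,0,30,0,0],[0,0,0,0,30,0,0]]';python3 - <<'E'
from h import *
s=arm.snapshot("side")
cv2.imwrite("pics/s5.png",cv2.resize(cv2.cvtColor(s["pixels"],cv2.COLOR_RGB2BGR)[130:250,180:340],None,fx=4,fy=4))
E
```

```text
t: 4.13
tcp_pos: [0.5125, -0.2161, 0.1485]
tool_rot: [0.707, 0.707, -0.0, -0.001]
ft_force: [-0.9, -0.6, -0.8]
grip_width: -0.0001
finger_force: 0.0
t: 4.55
tcp_pos: [0.5713, -0.218, 0.1481]
tool_rot: [0.707, 0.707, -0.0, -0.001]
ft_force: [-0.3, -0.2, 0.1]
grip_width: -0.0001
finger_force: 0.2
t: 4.97
tcp_pos: [0.6021, -0.2182, 0.1497]
tool_rot: [0.707, 0.707, 0.0, 0.0]
ft_force: [-0.7, 1.2, -0.1]
grip_width: -0.0001
finger_force: 0.0
```

View pics/s5.png

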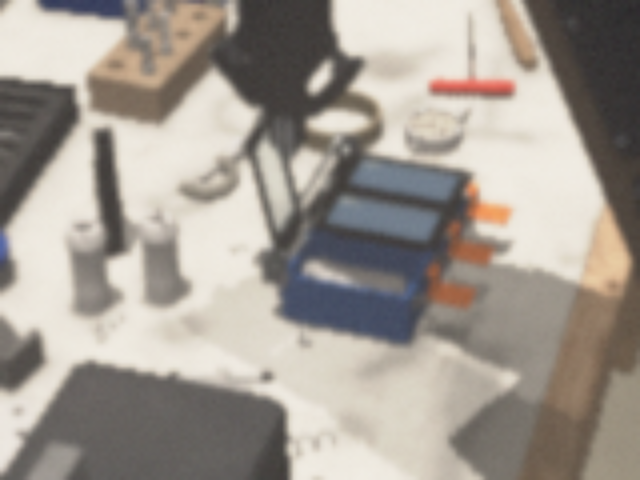

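The lid at (275,185) now leans back past upright. I'll retreat straight forward, let it settle, and look again.

```bash
python3 -m jog '[[0,0,0,0,-15,0,0],[0,0,0,0,-40,0,0],[0,0,0,0,-70,0,0],[0,0,0,0,-105,0,0],[0,0,0,0,-140,0,0]]'; python3 -m jog '[[0,0,0,0,-20,-20,0],[0,0,0,0,-30,-50,0],[0,0,0,0,-30,-60,0],[0,0,0,0,-30,-60,0],[0,0,0,0,-30,-60,0]]'; python3 -m jog '[[0,0,0,0,0,0,0],[0,0,0,0,0,0,0],[0,0,0,0,0,0,0],[0,0,0,0,0,0,0],[0,0,0,0,0,0,0]]'
python3 - <<'E'
from h import *
s=arm.snapshot("side");P=cloud(s)
for u,v in[(240,170),(246,165),(252,190),(248,180)]: print(P[v-1:v+2,u-1:u+2].reshape(-1,3)[4].round(3))
q=P[(abs(P[...,1]+.217)<.04)&(P[...,0]>.56)&(P[...,0]<.72)&(P[...,2]>.075)&(P[...,2]<.2)]
for a in np.arange(.08,.2,.02):
    r=q[abs(q[:,2]-a)<.01]; print(a.round(2),len(r),np.median(r[:,0]).round(3) if len(r) else 0)
cv2.imwrite("pics/s6.png",cv2.resize(cv2.cvtColor(s["pixels"],cv2.COLOR_RGB2BGR)[130:250,180:340],None,fx=4,fy=4))
E
```

```text
t: 5.43
tcp_pos: [0.4595, -0.2178, 0.1501]
tool_rot: [0.707, 0.707, 0.0, 0.0]
ft_force: [0.1, -1.0, 0.1]
grip_width: -0.0001
finger_force: 0.0
t: 5.85
tcp_pos: [0.4312, -0.2183, 0.2104]
tool_rot: [0.707, 0.707, 0.0, 0.001]
ft_force: [0.0, -0.8, -0.3]
grip_width: 0.0001
finger_force: 0.0
t: 6.27
tcp_pos: [0.4314, -0.2181, 0.2096]
tool_rot: [0.707, 0.707, -0.0, -0.0]
ft_force: [-0.5, 0.8, -0.1]
grip_width: 0.0001
finger_force: 0.0
[ 0.635 -0.192  0.151]
[ 0.63  -0.238  0.143]
[ 0.602 -0.212  0.064]
[ 0.617 -0.216  0.099]
0.08 80 0.611
0.1 62 0.615
0.12 61 0.623
0.14 57 0.629
0.16 59 0.635
0.18 27 0.64
```

View pics/s6.png

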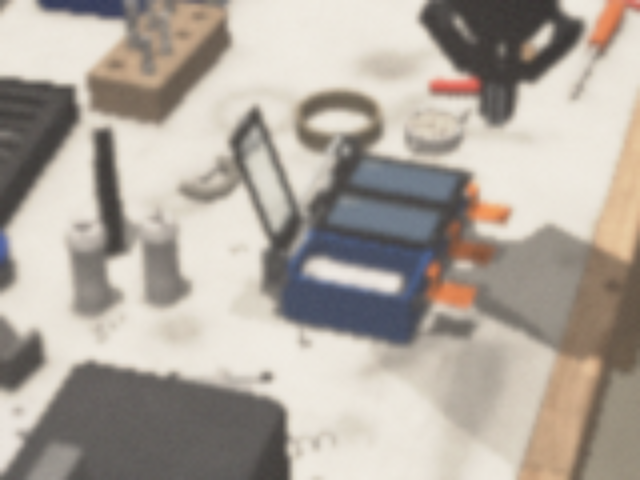

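The left lid at (265,180) lies back by itself: its x runs from 0.611 to 0.640 over 0.1 m of height, so roughly 1.87 rad. The collet is in its bay at (350,275), the other two lids are shut, and the tabs are up.

```bash
python3 -c "
from rig import arm
print(arm.finish_job())"
```

```text
the job is handed in; nothing more can be done
None
```

The job is handed in: the collet was in the left bay, and its lid now lies back open by itself at about 1.87 rad, with its tab back up, the other two lids shut and the collet still in its bay; the hand-in gave no verdict.

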